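Box the brittle vertebra

TASK

Lay the dark brown fossil vertebra in the middle of the empty specimen tray, spine up and lengthwise with the tray. It is brittle: grip it lightly, with no more than about 40 N, and set it down gently on the foam, neither dropped nor pressed. Leave the pale toe bone and the ammonite where they are.

Things in the scene. Friction and masses are not known exactly. Their poses are not given: they have to be found in the camera images.
- vertebra: Dark brown fossil vertebra, loose, 0.17 to 0.28 kg, 76 mm long (x), 52 wide (y), 61 high. Origin: centre of the underside, z up (spine side). An end disc 52 mm across and 8 thick at each end; between them, 60 mm free, a rigid waist with flat sides 40 mm apart in y, z 10 to 44 mm: grip it here from above, about 30 mm up. Above the waist a ridge 18 mm wide and a spine 9 mm wide.
- tray: The empty cardboard tray, fixed: 180 mm long (x), 150 wide (y), walls 26 high and 4 thick, lined with dark foam whose top is 14 mm above the table and gives about 0.4 mm per newton, 8 mm at most. Origin: centre of its underside on the table, z up. A twin tray holding the ammonite stands on the other side (left or right) of the table.
- toe_bone: The pale sandy toe bone, loose on the table: 94 mm long (x), 34 mm wide, 28 mm high, origin at the centre of its underside. Not to be disturbed.
- ammonite: The grey spiral ammonite, a disc 66 mm across and 20 mm high lying in the middle part of the other tray, origin at the centre of its underside. Not to be disturbed.
Not all that is in view belongs to the job. What is meant by the vertebra is not blue, and is the smaller of those in its own colour. Leave any yellow look-alike of the tray alone.

How it is judged:
At the end, for the whole second after the job is handed in: The vertebra rests on the tray's foam, spine up (tilt under 11 degrees), its centre within 20 mm of the tray's centre, its length within 15 degrees of the tray's length (either way round), released and at rest (horizontal distance between vertebra and tray below 0.02 m and z of vertebra in the frame of tray between 0.007 and 0.018 m and angle between vertebra's own z axis and vertical below 0.2 rad and angle between the x axis of vertebra and the x axis of tray, either way round below 0.26 rad and linear speed of vertebra below 0.02 m/s); the robot touches nothing.
It fails at once if the vertebra squeezed: the fingers' forces on it, both added together, above 110 N (55 N a finger) (contact force between the fingers and vertebra above 110 N).
It fails at once if the vertebra pressed or knocked onto the tray with more than 20 N (contact force between vertebra and tray above 20 N).
It fails at once if the vertebra dropped: falling free of the fingers at more than 0.5 m/s (a fall of over 13 mm) (contact force between the fingers and vertebra below 0.5 N and linear speed of vertebra above 0.5 m/s).
It fails at once if the toe bone moved more than 15 mm (distance of toe_bone from where it was at the start of the episode above 0.015 m).
It fails at once if the ammonite moved more than 15 mm (distance of ammonite from where it was at the start of the episode above 0.015 m).
It also fails if it takes over 38 s, if anything falls off the work surface, if the arm or the gripper's body presses on something with over 40 N, if the wrist force passes 120 N, or if a joint passes its speed limit or range.

ROBOT

A 6-joint arm with a two-finger parallel gripper is mounted at the origin on the work surface. World frame = base frame: x ahead of the robot, y to its left, z up, the work surface at z = 0. Lengths are in m, angles in rad, forces in N, time in s.
With the tool pointing down it reaches from about 0.275 to 0.725 m from the base axis. Payload 5.6 kg.
Tool frame: the origin (TCP) lies at the very end of the fingers, on their centre line; the grasp point (between the pads) lies grasp_offset behind it (grasp_offset is the distance from the TCP to the grasp point, in m); z points along the fingers, y is the line along which they close (so a half turn about z gives the same grasp; the last joint's range is limited). The gripper opens to 85 mm and grips with 20 to 120 N. Pads are 22 mm wide; open, the fingers measure 114 mm over their backs; the gripper's body (76 mm by 85 mm) begins 54 mm behind the grasp point. The pads swing forward as they close: fully open they stand 13 mm farther back than shut.
Start: joints at [1.575, 0.255, 0.108, 0, -1.424, -0.285], TCP at [0.152, 0.528, 0.231] pointing down, gripper open.
Joint ranges: [-2.95, 2.95], [-1.21, 1.97], [-1.09, 1.5], [-2.87, 1.71], [-2.94, -0.07], [-3.05, 3.05]. Speed limits (rad/s): [2.57, 2.57, 3.14, 3.14, 3.14, 3.14].

INTERFACE

Orientations are given as a 3x3 rotation matrix whose columns are the frame's x, y, z axes.
In Python, from rig import sense, get_image, camera_params, hand_in, boxes_of, silhouettes, mark_of, grasp_offset gives the robot as it stands. The module is installed in compiled form; this text tells all that it offers.
- The arm moves only by the tool play_rows, never from a script. Its argument "plan" is a list that holds one entry, the list of rows, each a list of 7 numbers: the shift along the tool's x, y, z in units of 50 mm (1.0 is 50 mm), then the turn, a rotation vector about the tool's x, y, z in units of 0.08 rad (1.0 is 0.08 rad), then the opening, from 0 (shut) to 1 (fully open). A call has 1 to 10 rows; each row shifts and turns the commanded pose from where the row before left it, along the tool's axes as they then stand; what a row does not reach is not made up. A row lasts 1/10 s, in which the tool goes at most 50 mm and 8.59 degrees, less where a joint would pass 70% of its speed; a pose out of reach is approached as far as the arm can. A call with a number of a shift or a turn outside -1 to 1 is refused whole. A call with a gripper value outside its range is refused whole. The fingers move at their own pace and stop on an object; "newtons" is the grip in N (left out, the last holds). Time passes only in rows, so rows that do not move let the fingers close. It gives the time, the measured TCP pose, the force, the opening and the grip force at its end, in the units of the state.
- sense(): the state, without advancing time (a new reading comes with each control period).
- get_image(name): name is "scene" or "side" or "wrist"; returns (picture, depth): 400x640x3 uint8, blue, green, red; 400x640 float32, m along the optical axis (not along the pixel's ray), 0 where there is no reading.
- camera_params(name): a dict with "vfov" (degrees; the focal length in pixels is half the picture's height over the tangent of half this angle, whatever the lens; pixels are square), "cx", "cy" (the principal point, pixels), "position" and "orientation" of the camera in the world. Camera axes: x right, y down, z forward; pixel columns grow to the right and rows downward; lengths in m; the calibration is good to about 2 mm. A picture is of the moment at which its call begins: read the wrist's pose just before it. camera_params takes no time and is no camera call; for the wrist camera it gives the pose at the moment of the call.
- hand_in(): hands the job in; it is judged then, once.
Trained networks look in the newest picture that a camera, given by its name, has taken for a name from the list of things; names that differ only in an ending like _2 or _b are one class to them, and where a whole thing is asked for, a point or a joint stands for the part that bears it (a point fixed in the world has none). Each returns a list of dicts, best first, with "confidence" (0 to 1); they miss things now and then, are a little off and sometimes report something else, mostly with a low value. They report only what shows in the picture. A call takes as long as a camera call. They do not tell look-alikes from the thing itself.
- boxes_of(camera, query): "point" ([row, column] as shares, 0 to 1, of the picture: columns of its width, rows of its height, amid what is visible of it).
- silhouettes(camera, query): "region" (400x640 bool, what is visible of it) and "point" ([row, column] as shares, 0 to 1, of the picture: columns of its width, rows of its height, amid what is visible of it).
- mark_of(camera, query): "point" ([row, column] as shares, 0 to 1, of the picture: columns of its width, rows of its height: a listed point, or the origin of a listed thing).
The state is a dict: "time": time; "qpos": joint angles; "qd": joint speeds; "effort": joint torques, N m; "tcp_pos": TCP position; "tool_rot": TCP orientation; "wrist_force": force on the tool from outside, world axes, zero at the start; "moment": the same for the moment, N m; "gripper_width": finger opening in m; "finger_force": force on a finger pad.
Only numpy, scipy, OpenCV 4.12 (cv2) and the standard library are available. Lean on these libraries where they do the work, as an engineer would, in place of code of your own. Each camera call takes 0.05 s, during which the arm holds its last target. There are 200 camera calls.

## Working session

There is one attempt and no reset: what is moved stays moved. The work goes in short steps, Python scripts to look and compute and a tool call to move; the robot and the scene stay as the last step left them, time stands still between calls to the robot, and variables do not carry over. Pictures are saved under pics/ and viewed, at most 10 in all, crops included, and the job is handed in when it is done.

Besides the shell and the picture viewer there is one more tool, called after ">>>" by a JSON object that holds its "api" and its "payload", one argument or row to a line. play_rows: Moves the arm, as the interface text tells. Shifts and turns lie within -1 to 1; 1 stands for 50 mm of shift or 0.08 rad of turn. Its arguments: {"type":"object","properties":{"plan":{"type":"array"},"newtons":{"type":"number"}},"required":["plan"]}

```bash
mkdir -p pics; cat > h.py <<'E'
import numpy as np, cv2
from rig import *
def look(n):
    p=camera_params(n); im,d=get_image(n); return im,d,p
def cloud(d,p):
    f=200/np.tan(np.radians(p['vfov'])/2)
    v,u=np.mgrid[0:400,0:640]
    c=np.stack([(u-p['cx'])/f*d,(v-p['cy'])/f*d,d],-1)
    return c@np.array(p['orientation']).T+np.array(p['position'])
E
python3 - <<'E'
from h import *
s=sense(); print(s['time'],s['tcp_pos'],s['tool_rot'],s['gripper_width'],grasp_offset)
for n in ['scene','side']:
    im,d,p=look(n); cv2.imwrite(f'pics/{n}0.png',im); W=cloud(d,p); np.savez(f'{n}0.npz',im=im,d=d,W=W)
    print(n,p['position'])
    for q in ['vertebra','tray','toe_bone','ammonite']:
        for r in silhouettes(n,q):
            m=r['region']&(d>0)
            P=W[m]; print(q,round(r['confidence'],2),np.round(np.array(r['point'])*[400,640]),m.sum(),np.median(P,0).round(3),P.min(0).round(3),P.max(0).round(3),im[m].mean(0).round())
E
```

```text
0.0 [0.15222058 0.52799517 0.23037837] [[ 9.60824479e-01 -2.77157185e-01 -4.63600680e-04]
 [-2.77157562e-01 -9.60822636e-01 -1.88377780e-03]
 [ 7.66645242e-05  1.93847026e-03 -9.99998118e-01]] 0.08546679703993236 0.0187
scene [1.00073965 0.76577038 1.21620764]
vertebra 0.94 [167. 311.] 477 [0.466 0.023 0.043] [ 0.4   -0.044 -0.005] [0.506 0.058 0.068] [57. 71. 98.]
vertebra 0.85 [128. 322.] 740 [ 0.359 -0.06   0.057] [ 0.291 -0.117 -0.004] [ 0.407 -0.024  0.089] [45. 59. 87.]
vertebra 0.84 [159. 261.] 418 [ 0.578 -0.081  0.044] [ 0.531 -0.117 -0.   ] [ 0.611 -0.055  0.064] [148.  70.  37.]
tray 0.69 [232. 351.] 3575 [0.512 0.263 0.015] [ 0.405  0.172 -0.004] [0.607 0.347 0.034] [62. 67. 73.]
tray 0.64 [321. 391.] 4585 [0.575 0.508 0.015] [ 0.464  0.425 -0.005] [0.671 0.589 0.033] [  4. 191. 215.]
toe_bone 0.55 [203. 260.] 326 [0.649 0.018 0.022] [ 0.605 -0.024 -0.004] [0.694 0.047 0.036] [108. 146. 171.]
ammonite 0.61 [112. 242.] 209 [ 0.518 -0.311  0.032] [ 0.488 -0.342  0.021] [ 0.545 -0.281  0.04 ] [ 94. 110. 117.]
side [-0.21757884 -0.55367126  0.74059724]
vertebra 0.85 [231. 386.] 621 [ 0.549 -0.098  0.043] [ 0.524 -0.125  0.001] [ 0.616 -0.04   0.066] [127.  66.  38.]
vertebra 0.67 [229. 325.] 696 [0.453 0.01  0.042] [ 0.416 -0.026 -0.004] [0.551 0.07  0.066] [43. 57. 82.]
vertebra 0.61 [271. 324.] 1515 [ 0.327 -0.085  0.058] [ 0.289 -0.121 -0.002] [0.444 0.01  0.087] [41. 56. 81.]
tray 0.85 [154. 230.] 1828 [0.567 0.5   0.018] [0.473 0.418 0.001] [0.674 0.63  0.033] [ 63. 165. 185.]
tray 0.79 [189. 272.] 2439 [0.503 0.256 0.017] [0.41  0.172 0.001] [0.625 0.37  0.032] [61. 67. 76.]
toe_bone 0.76 [199. 372.] 299 [0.639 0.013 0.023] [ 0.6   -0.014  0.003] [0.689 0.065 0.033] [102. 132. 151.]
ammonite 0.88 [283. 458.] 604 [ 0.507 -0.321  0.033] [ 0.482 -0.349  0.012] [ 0.565 -0.282  0.038] [ 92. 103. 107.]
```

```bash
python3 - <<'E'
from h import *
a=np.load('scene0.npz');b=np.load('side0.npz')
A=cv2.resize(a['im'][100:260,220:430],None,fx=1.9,fy=1.9,interpolation=3);B=cv2.resize(b['im'][140:300,220:430],None,fx=1.9,fy=1.9,interpolation=3)
cv2.imwrite('pics/crop0.png',np.hstack([A,B]))
P=np.vstack([a['W'].reshape(-1,3),b['W'].reshape(-1,3)])
def sel(lo,hi): return P[np.all((P>lo)&(P<hi),1)]
V=sel([.40,-.05,.008],[.52,.075,.075])
for nm,z in [('all',.008),('spine',.055)]:
    Q=V[V[:,2]>z][:,:2]; print(nm,len(Q),cv2.minAreaRect((Q*1000).astype('f4')))
    c,e=np.linalg.eigh(np.cov(Q.T));print(Q.mean(0),np.degrees(np.arctan2(*e[::-1,1])))
print('zmax',V[:,2].max())
for W in (a['W'],b['W']):
    Q=W.reshape(-1,3); Q=Q[np.all((Q>[.38,.15,.021])&(Q<[.63,.39,.031]),1)]
    print('tray',len(Q),cv2.minAreaRect((Q[:,:2]*1000).astype('f4')))
E
```

```text
all 1092 ((466.52703857421875, 12.283439636230469), (82.2078628540039, 100.8915023803711), 78.81222534179688)
[0.45858176 0.01542462] 143.24766134991356
spine 78 ((461.5860595703125, 15.70241928100586), (22.045658111572266, 34.496070861816406), 48.37117004394531)
[0.46544798 0.01407187] 144.99140685357509
zmax 0.0677526208943855
tray 475 ((507.79132080078125, 260.2894287109375), (185.2509307861328, 153.51332092285156), 7.177822113037109)
tray 535 ((508.76153564453125, 260.88092041015625), (186.2021026611328, 156.03890991210938), 7.20337438583374)
```

View pics/crop0.png

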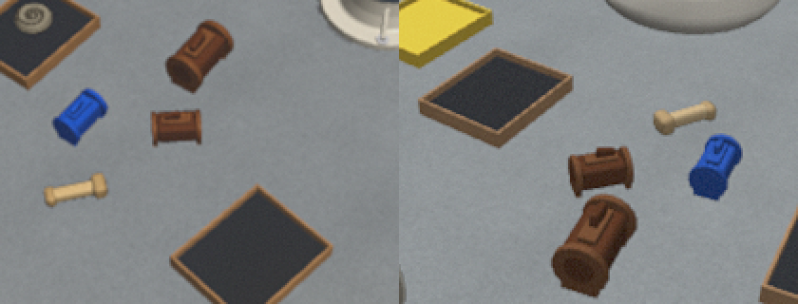

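View pics/scene0.png

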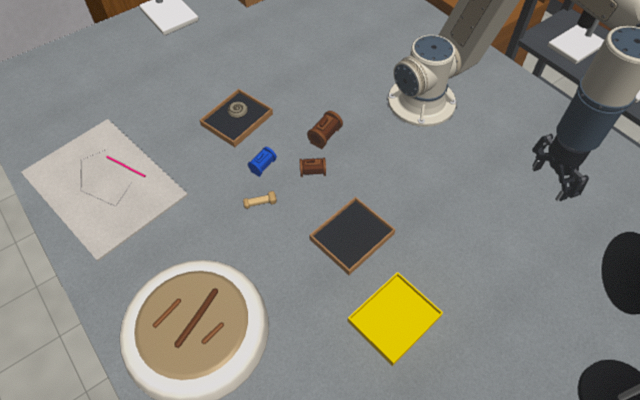

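Candidates in the scene picture are small brown (311,167), large brown (322,128) and blue (261,159). The crop shows the small brown one is not blue and is the smaller of the two browns, so it is the target. The empty brown tray with dark foam is at (351,232), and the yellow one at (395,318) is left alone.

>>> {"api": "play_rows", "payload": {
  "plan": [
    [[0.44,0.41,0,0,0,0,1],[0.44,0.41,0,0,0,0,1],[0.44,0.41,0,0,0,0,1],[0.44,0.41,0,0,0,0,1],[0.44,0.41,0,0,0,0,1],[0.44,0.41,0,0,0,0,1],[0.44,0.41,0,0,0,0,1],[0.44,0.41,0,0,0,0,1],[0.44,0.41,0,0,0,0,1],[0.44,0.41,0,0,0,0,1]]
  ],
  "newtons": 30
}}

```text
time: 1.5
tcp_pos: [0.3074, 0.2694, 0.2315]
tool_rot: [[0.961, -0.277, 0.0], [-0.277, -0.961, 0.001], [0.0, -0.001, -1.0]]
wrist_force: [0.0, -0.1, 0.8]
gripper_width: 0.0856
finger_force: 0.0
```

>>> {"api": "play_rows", "payload": {
  "plan": [
    [[0.44,0.41,0,0,0,0.5,1],[0.44,0.41,0,0,0,0,1],[0.44,0.41,0,0,0,0,1],[0.44,0.41,0,0,0,0,1],[0.44,0.41,0,0,0,0,1],[0,0,0,0,0,0.8,1],[0,0,0,0,0,0.8,1],[0,0,0,0,0,0.8,1],[0,0,0,0,0,0.8,1],[0,0,0,0,0,0.8,1]]
  ]
}}

```text
time: 2.5
tcp_pos: [0.3801, 0.1391, 0.2314]
tool_rot: [[0.8, -0.6, 0.0], [-0.6, -0.8, 0.0], [0.0, -0.0, -1.0]]
wrist_force: [0.1, 0.1, 0.1]
gripper_width: 0.0855
finger_force: 0.0
```

>>> {"api": "play_rows", "payload": {
  "plan": [
    [[0.4,0.14,0,0,0,0,1],[0.4,0.14,0,0,0,0,1],[0.4,0.14,0,0,0,0,1],[0.4,0.14,0,0,0,0,1],[0.4,0.14,0,0,0,0,1],[0.4,0.14,0,0,0,0,1],[0.4,0.14,0,0,0,0,1],[0,0,0,0,0,0,1]]
  ]
}}

```text
time: 3.3
tcp_pos: [0.4638, 0.0147, 0.231]
tool_rot: [[0.8, -0.6, -0.0], [-0.6, -0.8, -0.001], [0.0, 0.001, -1.0]]
wrist_force: [-0.3, 0.0, -0.6]
gripper_width: 0.0854
finger_force: 0.0
```

```bash
python3 - <<'E'
from h import *
s=sense();print(s['tcp_pos'],s['tool_rot'].round(3) if hasattr(s['tool_rot'],'round') else s['tool_rot'])
im,d,p=look('wrist');W=cloud(d,p);print(p['position'])
np.savez('w1.npz',im=im,d=d,W=W);cv2.imwrite('pics/w1.png',im)
for r in silhouettes('wrist','vertebra'):
    m=r['region']&(d>0);P=W[m];P=P[P[:,2]>.012]
    print(r['confidence'],np.array(r['point'])*[400,640],len(P),im[m].mean(0).round(),cv2.minAreaRect((P[:,:2]*1000).astype('f4')),P[:,2].max())
    Q=P[P[:,2]>P[:,2].max()-.008][:,:2];print(' spine',Q.mean(0),cv2.minAreaRect((Q*1000).astype('f4')))
E
```

```text
[0.46377846 0.01471042 0.23102791] [[ 0.8   -0.6   -0.   ]
 [-0.6   -0.8   -0.001]
 [ 0.     0.001 -1.   ]]
[ 0.53319877 -0.03638385  0.37258049]
0.89 [211.08  456.128] 6938 [24. 35. 58.] ((349.6055603027344, -72.62334442138672), (102.42466735839844, 68.05764770507812), 18.709856033325195) 0.08323094864326125
 spine [ 0.35824072 -0.07010302] ((358.4023742675781, -69.74411010742188), (32.07407760620117, 11.944853782653809), 18.925813674926758)
0.88 [ 14.2   354.112] 2849 [125.  50.  24.] ((569.8209228515625, -90.11703491210938), (74.72998046875, 49.82478332519531), 17.32452392578125) 0.06230792880961261
 spine [ 0.56646987 -0.08880189] ((566.669677734375, -88.51676177978516), (10.146169662475586, 3.6131298542022705), 50.62824249267578)
0.74 [173.2  317.12] 3555 [29. 41. 66.] ((463.8929443359375, 16.900653839111328), (50.908172607421875, 76.36996459960938), 56.37281036376953) 0.06304542372744015
 spine [0.46954641 0.01310378] ((469.28338623046875, 13.309106826782227), (8.939140319824219, 25.911170959472656), 56.139488220214844)
```

View pics/w1.png

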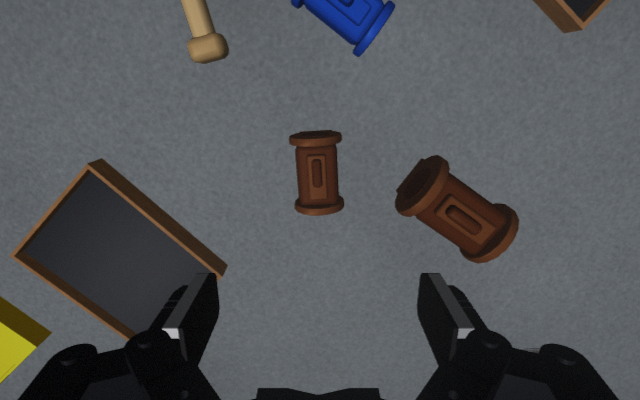

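The small brown vertebra is at (317,173), central between the fingers. Its rectangle measures 51 x 76 mm and its height 63 mm, as listed. The large look-alike at (456,211) is clear of the right finger.

>>> {"api": "play_rows", "payload": {
  "plan": [
    [[-0.025,-0.036,0.3,0,0,-0.71,1],[0,0,0.6,0,0,0,1],[0,0,0.6,0,0,0,1],[0,0,0.6,0,0,0,1],[0,0,0.6,0,0,0,1],[0,0,0.6,0,0,0,1],[0,0,0.5,0,0,0,1],[0,0,0.4,0,0,0,1],[0,0,0.24,0,0,0,1],[0,0,0,0,0,0,1]]
  ],
  "newtons": 30
}}

```text
time: 4.4
tcp_pos: [0.4615, 0.0186, 0.008]
tool_rot: [[0.835, -0.551, -0.003], [-0.551, -0.835, -0.001], [-0.002, 0.002, -1.0]]
wrist_force: [-1.3, 1.2, 0.2]
gripper_width: 0.0854
finger_force: 0.0
```

>>> {"api": "play_rows", "payload": {
  "plan": [
    [[0,0,0,0,0,0,0.7],[0,0,0,0,0,0,0.6],[0,0,0,0,0,0,0.55],[0,0,0,0,0,0,0.5],[0,0,0,0,0,0,0.45],[0,0,0,0,0,0,0.4],[0,0,0,0,0,0,0.3],[0,0,0,0,0,0,0.2],[0,0,0,0,0,0,0.2]]
  ],
  "newtons": 30
}}

```text
time: 5.3
tcp_pos: [0.4631, 0.0181, 0.0099]
tool_rot: [[0.834, -0.551, 0.0], [-0.551, -0.834, -0.0], [0.0, 0.0, -1.0]]
wrist_force: [-2.5, -0.8, 6.5]
gripper_width: 0.0399
finger_force: 30.6
```

>>> {"api": "play_rows", "payload": {
  "plan": [
    [[0,0,-0.1,0,0,0,0.2],[0,0,-0.3,0,0,0,0.2],[0,0,-0.4,0,0,0,0.2],[0,0,-0.4,0,0,0,0.2],[0,0,-0.4,0,0,0,0.2],[0,0,-0.3,0,0,0,0.2],[0,0,-0.1,0,0,0,0.2],[0,0,0,0,0,0,0.2]]
  ]
}}

```text
time: 6.1
tcp_pos: [0.4633, 0.0186, 0.1095]
tool_rot: [[0.834, -0.552, 0.001], [-0.552, -0.834, 0.001], [0.0, -0.001, -1.0]]
wrist_force: [-0.2, -0.3, -2.3]
gripper_width: 0.0396
finger_force: 30.9
```

>>> {"api": "play_rows", "payload": {
  "plan": [
    [[-0.1,-0.24,0,0,0,0,0.2],[-0.2,-0.5,0,0,0,0,0.2],[-0.24,-0.55,0,0,0,0,0.2],[-0.24,-0.55,0,0,0,0,0.2],[-0.24,-0.55,0,0,0,0,0.2],[-0.24,-0.55,0,0,0,0,0.2],[-0.24,-0.55,0,0,0,0,0.2],[-0.24,-0.55,0,0,0,0,0.2],[-0.18,-0.5,0,0,0,0,0.2],[0,0,0,0,0,0,0.2]]
  ]
}}

```text
time: 7.1
tcp_pos: [0.508, 0.264, 0.1073]
tool_rot: [[0.836, -0.549, -0.001], [-0.549, -0.836, -0.001], [-0.001, 0.001, -1.0]]
wrist_force: [-1.8, 0.1, -3.2]
gripper_width: 0.0397
finger_force: 31.2
```

>>> {"api": "play_rows", "payload": {
  "plan": [
    [[0,0,0,0,0,-0.66,0.2],[0,0,0,0,0,-0.9,0.2],[0,0,0,0,0,-0.9,0.2],[0,0,0,0,0,-0.9,0.2],[0,0,0,0,0,-1,0.2],[0,0,0,0,0,-1,0.2],[0,0,0,0,0,-1,0.2],[0,0,0,0,0,-1,0.2],[0,0,0,0,0,-0.9,0.2],[0,0,0,0,0,-0.6,0.2]]
  ]
}}

```text
time: 8.1
tcp_pos: [0.5073, 0.2605, 0.1079]
tool_rot: [[0.992, 0.127, -0.002], [0.127, -0.992, -0.001], [-0.002, 0.001, -1.0]]
wrist_force: [-0.0, -0.2, -3.4]
gripper_width: 0.0393
finger_force: 31.2
```

```bash
python3 - <<'E'
from h import *
s=sense();print(s['time'],s['tcp_pos'],np.round(s['tool_rot'],3),s['wrist_force'],s['gripper_width'],s['finger_force'])
T=s['tcp_pos']
ims=[]
for n in ['side','scene','wrist']:
    im,d,p=look(n);W=cloud(d,p);ims.append(im)
    Q=W.reshape(-1,3);
    Q=Q[np.all((Q>[.38,.15,.021])&(Q<[.63,.39,.031]),1)]
    print('tray',len(Q),cv2.minAreaRect((Q[:,:2]*1000).astype('f4')))
    br=(im[...,2]>1.5*im[...,0])&(im[...,2]<140)
    V=W[br&(d>0)];V=V[np.all((np.abs(V[:,:2]-T[:2])<.07),1)&(V[:,2]>.05)]
    print('bone',len(V),V.min(0),V.max(0),np.percentile(V[:,2],[1,5,95,99]))
    if len(V)>5: print(cv2.minAreaRect((V[:,:2]*1000).astype('f4')))
A=cv2.resize(ims[0][90:270,180:380],(440,400));B=cv2.resize(ims[1][130:290,260:420],(360,400))
cv2.imwrite('pics/over.png',np.hstack([A,B]))
E
```

```text
8.1 [0.50732982 0.26047031 0.10789943] [[ 0.992  0.127 -0.002]
 [ 0.127 -0.992 -0.001]
 [-0.002  0.001 -1.   ]] [-0.0044278  -0.20840002 -3.4257531 ] 0.03932680463227577 31.21128559112549
tray 509 ((509.66046142578125, 260.74420166015625), (186.8389892578125, 155.53982543945312), 6.4269537925720215)
bone 398 [0.46514821 0.20817708 0.09905756] [0.54528282 0.30224125 0.19565435] [0.10188938 0.10700586 0.154011   0.16260604]
((497.73944091796875, 252.93856811523438), (71.67888641357422, 80.00038146972656), 43.29774475097656)
tray 403 ((508.0339050292969, 260.28936767578125), (184.58279418945312, 152.90736389160156), 7.163520812988281)
bone 334 [0.49741503 0.23352093 0.09924829] [0.54663901 0.29040704 0.45248043] [0.1029024  0.11142059 0.15868874 0.17581702]
((525.2754516601562, 264.5116271972656), (54.926265716552734, 49.41548538208008), 80.99852752685547)
tray 5492 ((514.7109985351562, 260.83819580078125), (172.3736114501953, 150.8953857421875), 7.082422256469727)
bone 21880 [0.47053494 0.23111717 0.0979841 ] [0.54971247 0.29430632 0.18519228] [0.10284703 0.11546945 0.15693444 0.15943507]
((509.9344177246094, 264.3827209472656), (74.49279022216797, 59.00216293334961), 6.927873134613037)
```

View pics/over.png

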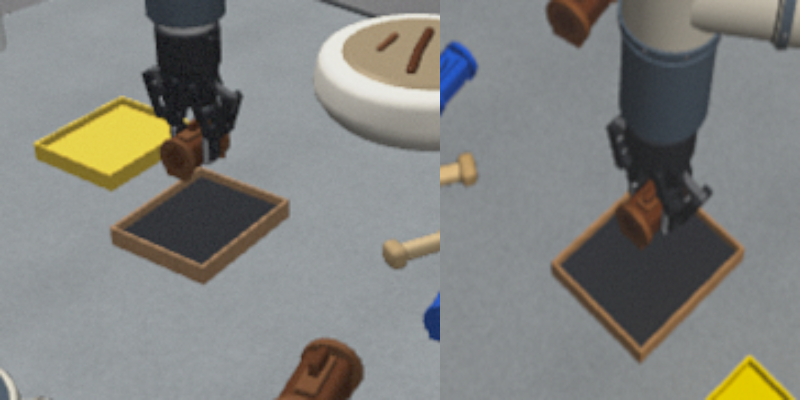

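The vertebra hangs level and spine up over the tray (left crop about (195,148)), and it is aligned with the tray. The underside is about 98 mm up, so I expect foam contact at TCP z of about 0.024.

>>> {"api": "play_rows", "payload": {
  "plan": [
    [[0,0,0.2,0,0,0,0.2],[0,0,0.3,0,0,0,0.2],[0,0,0.3,0,0,0,0.2],[0,0,0.3,0,0,0,0.2],[0,0,0.2,0,0,0,0.2],[0,0,0.14,0,0,0,0.2],[0,0,0.1,0,0,0,0.2],[0,0,0.06,0,0,0,0.2],[0,0,0,0,0,0,0.2],[0,0,0,0,0,0,0.2]]
  ]
}}

```text
time: 9.25
tcp_pos: [0.5085, 0.2609, 0.0297]
tool_rot: [[0.992, 0.125, 0.001], [0.125, -0.992, 0.0], [0.001, -0.0, -1.0]]
wrist_force: [-0.3, -0.0, -2.8]
gripper_width: 0.0398
finger_force: 31.2
```

>>> {"api": "play_rows", "payload": {
  "plan": [
    [[0,0,0.02,0,0,0,0.2],[0,0,0.02,0,0,0,0.2],[0,0,0.02,0,0,0,0.2],[0,0,0,0,0,0,0.2],[0,0,0,0,0,0,0.2]]
  ]
}}

```text
time: 9.75
tcp_pos: [0.5081, 0.2607, 0.0263]
tool_rot: [[0.992, 0.124, -0.0], [0.124, -0.992, -0.0], [-0.0, 0.0, -1.0]]
wrist_force: [-0.2, 0.3, -1.9]
gripper_width: 0.0399
finger_force: 31.2
```

>>> {"api": "play_rows", "payload": {
  "plan": [
    [[0,0,0.02,0,0,0,0.2],[0,0,0.02,0,0,0,0.2],[0,0,0,0,0,0,0.2],[0,0,0,0,0,0,0.2]]
  ]
}}

```text
time: 10.15
tcp_pos: [0.5081, 0.2607, 0.0242]
tool_rot: [[0.992, 0.125, -0.0], [0.125, -0.992, -0.0], [-0.0, 0.0, -1.0]]
wrist_force: [-0.4, 0.1, -2.4]
gripper_width: 0.0399
finger_force: 31.2
```

>>> {"api": "play_rows", "payload": {
  "plan": [
    [[0,0,0.02,0,0,0,0.2],[0,0,0,0,0,0,0.2],[0,0,0,0,0,0,0.2]]
  ]
}}

```text
time: 10.45
tcp_pos: [0.5083, 0.2608, 0.0234]
tool_rot: [[0.992, 0.125, 0.0], [0.125, -0.992, 0.0], [0.0, -0.0, -1.0]]
wrist_force: [-0.5, -0.1, -2.1]
gripper_width: 0.0394
finger_force: 31.3
```

>>> {"api": "play_rows", "payload": {
  "plan": [
    [[0,0,0.02,0,0,0,0.2],[0,0,0,0,0,0,0.2],[0,0,0,0,0,0,0.2]]
  ]
}}

```text
time: 10.75
tcp_pos: [0.5083, 0.2608, 0.0226]
tool_rot: [[0.992, 0.125, 0.0], [0.125, -0.992, 0.0], [0.0, -0.0, -1.0]]
wrist_force: [-0.0, -0.7, 0.9]
gripper_width: 0.0395
finger_force: 31.6
```

>>> {"api": "play_rows", "payload": {
  "plan": [
    [[0,0,0.02,0,0,0,0.2],[0,0,0,0,0,0,0.2],[0,0,0,0,0,0,0.2]]
  ]
}}

```text
time: 11.05
tcp_pos: [0.5083, 0.2608, 0.0216]
tool_rot: [[0.992, 0.125, 0.0], [0.125, -0.992, 0.0], [0.0, -0.0, -1.0]]
wrist_force: [-1.5, -0.9, 3.0]
gripper_width: 0.0394
finger_force: 31.8
```

It is seated on the foam with about 5 N of contact. I am releasing slowly.

>>> {"api": "play_rows", "payload": {
  "plan": [
    [[0,0,0,0,0,0,0.45],[0,0,0,0,0,0,0.5],[0,0,0,0,0,0,0.55],[0,0,0,0,0,0,0.6],[0,0,0,0,0,0,0.7],[0,0,0,0,0,0,0.8],[0,0,0,0,0,0,0.85],[0,0,0,0,0,0,0.85]]
  ],
  "newtons": 20
}}

```text
time: 11.85
tcp_pos: [0.5082, 0.2607, 0.0213]
tool_rot: [[0.992, 0.124, 0.0], [0.124, -0.992, 0.0], [0.0, -0.0, -1.0]]
wrist_force: [0.7, 0.6, -0.7]
gripper_width: 0.0726
finger_force: 0.0
```

>>> {"api": "play_rows", "payload": {
  "plan": [
    [[0,0,-0.1,0,0,0,0.85],[0,0,-0.3,0,0,0,0.85],[0,0,-0.5,0,0,0,0.85],[0,0,-0.6,0,0,0,0.85],[0,0,-0.6,0,0,0,0.85],[0,0,-0.6,0,0,0,0.85],[0,0,-0.5,0,0,0,0.85],[0,0,-0.3,0,0,0,0.85],[0,0,0,0,0,0,0.85]]
  ]
}}

```text
time: 12.75
tcp_pos: [0.5093, 0.2613, 0.1994]
tool_rot: [[0.992, 0.125, 0.005], [0.125, -0.992, 0.003], [0.005, -0.003, -1.0]]
wrist_force: [0.2, 0.0, 0.7]
gripper_width: 0.0725
finger_force: 0.0
```

```bash
python3 - <<'E'
from h import *
im,d,p=look('wrist');W=cloud(d,p);cv2.imwrite('pics/w2.png',im)
for r in silhouettes('wrist','vertebra'):
    m=r['region']&(d>0);P=W[m];P=P[P[:,2]>.03]
    if len(P)<9: continue
    print(r['confidence'],np.array(r['point'])*[400,640],len(P),cv2.minAreaRect((P[:,:2]*1000).astype('f4')),P[:,2].max())
E
```

```text
0.9 [346.6   604.992] 4702 ((361.4120178222656, -68.41311645507812), (79.49178314208984, 68.57508087158203), 19.785512924194336) 0.08144192057751065
```

View pics/w2.png

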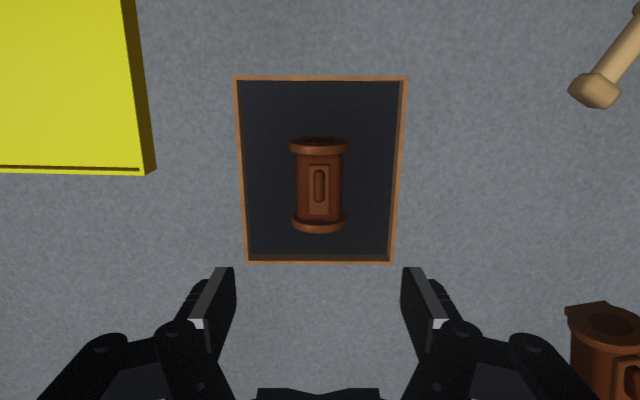

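The vertebra stands spine up at (319,185), aligned in the tray whose centre is about (320,168). The gripper is clear. I will check the numbers once and then hand in.

```bash
python3 - <<'E'
from h import *
im,d,p=look('wrist');W=cloud(d,p)
Q=W[60:290,220:420].reshape(-1,3)
t=Q[(Q[:,2]>.021)&(Q[:,2]<.03)];b=Q[(Q[:,2]>.035)&(Q[:,2]<.1)]
T=cv2.minAreaRect((t[:,:2]*1000).astype('f4'));B=cv2.minAreaRect((b[:,:2]*1000).astype('f4'))
print(T,B,b[:,2].max())
e=np.hypot(*np.subtract(T[0],B[0]));print(e)
if e<14: print(hand_in())
E
```

```text
((510.70269775390625, 260.6251220703125), (180.19583129882812, 150.57412719726562), 7.067670822143555) ((509.99798583984375, 260.4744873046875), (76.23905944824219, 50.932037353515625), 7.054419040679932) 0.07555964894229789
0.7206314692244095
the job is handed in; nothing more can be done
None
```

The vertebra lies spine up on the foam, measured about 1 mm from the tray's centre and parallel to its length. It was gripped at about 31 N a finger and released gently. The job is handed in, but no verdict came back.

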